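# Index a pottery banding wheel to its home stop

## Robot

A 7-joint arm with a two-finger parallel gripper is mounted at the origin on the work surface. World frame = base frame: x ahead of the robot, y to its left, z up, the work surface at z = 0. Lengths are in m, angles in rad, forces in N, time in s.
With the tool pointing down it reaches from about 0.425 to 0.875 m from the base axis. Payload 4.7 kg.
Tool frame: the origin (TCP) lies midway between the tips of the shut fingers; the grasp point (between the pads) lies 19 mm behind it; x points along the fingers, y is the direction in which the jaws open and shut, and the axes are right-handed (so a half turn about x gives the same grasp; the last joint's range is limited). The gripper opens to 85 mm and grips with 20 to 120 N. Pads are 22 mm wide; open, the fingers measure 114 mm over their backs; the gripper's body (76 mm by 85 mm) begins 54 mm behind the grasp point. The pads swing forward as they close: fully open they stand 13 mm farther back than shut.
Start: joints at [1.128, 0.321, -0.07, 1.45, 0.023, 1.371, -0.057], TCP at [0.287, -0.583, 0.231] pointing down, gripper open.
Joint ranges: [-2.86, 2.86], [-0.3, 2.09], [-1.38, 1.24], [0.06, 2.45], [-1.56, 4.7], [0.09, 2.05], [-2.69, 2.69]. Speed limits (rad/s): [2.57, 2.57, 3.14, 3.14, 3.14, 3.14, 3.14].

## Interface

Orientations are given as a 3x3 rotation matrix whose columns are the frame's x, y, z axes.
In Python, from bench import env gives the robot as it stands. The module is installed in compiled form; this text tells all that it offers.
- The arm moves only by the tool step_arm, never from a script. Its argument "plan" is one flat list of numbers, 6 for each row, row after row: the shift along the tool's x, y, z in mm, then the turn, a rotation vector about the tool's x, y, z in rad. A call has 1 to 5 rows; each row is the pose to reach, as a shift and turn from the pose commanded when the call began, along the tool's axes at that moment; what a row does not reach only later rows make up. A row lasts 1/8 s, in which the tool goes at most 62.5 mm and 10.7 degrees, less where a joint would pass 70% of its speed; a pose out of reach is approached as far as the arm can. A call with a gripper value outside its range is refused whole. "jaw" is the finger opening in mm, from 0 to 85.4, set as the call begins (left out, the last holds). The fingers move at their own pace and stop on an object; "force" is the grip in N (left out, the last holds). Time passes only in rows, so rows that repeat a pose let the fingers close. It gives the time, the measured TCP pose, the force and the opening at its end, in the units of the state.
- env.observe(): the state, without advancing time (a new reading comes with each control period).
- env.get_image(name): name is "side" or "top"; returns the picture (384x512x3 uint8, blue, green, red); there is no depth.
- env.calibration(name): a dict with "intrinsics" (3x3 intrinsics, pixels), "rvec" (rotation vector, rad) and "tvec" (3), from world to camera coordinates, as OpenCV has them. Camera axes: x right, y down, z forward; pixel columns grow to the right and rows downward; lengths in m; the calibration is good to about 2 mm. A picture is of the moment at which its call begins. calibration takes no time and is no camera call.
- env.job_done(): hands the job in, once; it reports no verdict.
The state is a dict: "t": time; "q": joint angles; "qvel": joint speeds; "tau": joint torques, N m; "ee_pos": TCP position; "eef_rot": TCP orientation; "force": force on the tool from outside, world axes, zero at the start; "torque": the same for the moment, N m; "grip_width": finger opening in m.
Only numpy, scipy, OpenCV 4.12 (cv2) and the standard library are available. Lean on these libraries where they do the work, as an engineer would, in place of code of your own. Each camera call takes 0.05 s, during which the arm holds its last target.

## Task

The clay vase on the indexing banding wheel is to go back to its first panel. With a fingertip in the lobed rim, flick the wheel round counter-clockwise (seen from above) by as many clicks as it takes for its upright steel pin to come to rest in front of the fixed pointer, without running past it, and take the hand away. Use light pushes only and grip nothing; the soft clay vase must not be touched or shifted on the wheel, and the cup, the two clay figures and the brush stay where they are.

Things in the scene. Friction and masses are not known exactly. Their poses are not given: they have to be found in the camera images.
- wheel (a joint): turn of the wheel in rad, positive counter-clockwise seen from above; 0 is home (pin at the pointer). 8 stops, pi/4 apart; it rests within 0.03 of a stop and starts 2, 3 or 4 clicks before home (about -1.57, -2.36 or -3.14). A spring catch blocks clockwise turning. Let go less than 0.55 rad past a stop, the wheel springs back to it; from 0.6 rad on, the spring carries it into the next stop
- base: fixed cast-iron foot of the banding wheel, radius 72 mm; origin at the centre of its underside on the mat, z up along the wheel's axis, x towards the pointer. It does not move. Below the plate, outside the foot, there is free air down to the mat, except for the catch under the plate on the pointer's side and the pointer's arm
- plate (a point): on the axis, at half height of the turning aluminium index plate (14 mm thick, 51 mm above the base's origin), fixed to the base. The plate has radius 84 mm and 8 round rim lobes of radius 14 mm centred 86 mm from the axis (tips at 100 mm), at angles joint + k*pi/4 from the base's x axis. Between lobes is an open gap 38 mm wide and 16 mm deep for the fingertip. A push of 2 to 3 N at a lobe turns it
- head_top (a point): centre of the top of the round steel wheel head that lies on the plate and turns with it: radius 74 mm, 12 mm thick, top 70 mm above the base's origin; the vase stands on it
- pin_top (a point): centre of the top of the steel index pin: 10 mm diameter, upright on one lobe of the plate, 90 mm from the axis, its top 84 mm above the base's origin; it turns with the wheel and is the only pin
- pointer_tip (a point): tip of the fixed steel pointer that looks inwards at the rim, 113 mm from the axis and 62 mm above the base's origin, on a 26 mm wide post standing 117 to 135 mm from the axis on an arm of the foot; on the side away from the robot
- vase: small unfired grey clay bud vase, 88 mm tall, at most 58 mm across, standing loose near the middle of the wheel head and turning with it; origin at the centre of its underside
- cup: white water cup, 76 mm across and 75 mm tall, on the mat about 0.2 m from the wheel's axis; origin at the centre of its underside
- figure_a: grey clay dog lying on its side, about 76 x 26 x 16 mm, one of two beside the wheel; origin under its middle
- figure_b: the other such clay dog; origin under its middle
- brush: wooden brush lying on the mat beside the clay dogs; origin at the middle of its underside

How it is judged:
By the outcome, as a careful person would: the job done as asked, in the order asked, and still so for the second after the job is handed in, with the robot touching nothing.
It also fails if it takes over 64 s, if anything falls off the work surface, if the arm or the gripper's body presses on something with over 40 N, if the wrist force passes 120 N, or if a joint passes its speed limit or range.

## Working session

There is one attempt and no reset: what is moved stays moved. The work goes in short steps, Python scripts to look and compute and a tool call to move; the robot and the scene stay as the last step left them, time stands still between calls to the robot, and variables do not carry over. Pictures are saved under pics/ and viewed, and the job is handed in when it is done.

Besides the shell and the picture viewer there is one more tool, called after "Call:" as name(argument=value, ...), one argument or row to a line, values as JSON. step_arm: Moves the arm, as the interface text tells. Its arguments: {"type":"object","properties":{"plan":{"type":"array"},"jaw":{"type":"number"},"force":{"type":"number"}},"required":["plan"]}

```bash
mkdir -p pics
python3 - <<'E'
from bench import env
import cv2,numpy as np
s=env.observe();print(s)
for n in("side","top"):
    im=env.get_image(n);cv2.imwrite(f"pics/{n}0.png",im);c=env.calibration(n);print(n,c)
E
```

```text
{'t': 0.0, 'q': array([ 1.12814794,  0.32182126, -0.07008145,  1.45168554,  0.02259463,
        1.37083388, -0.0568755 ]), 'qvel': array([ 0.00094726,  0.00120508, -0.00022599,  0.00093775,  0.00037461,
       -0.00054136,  0.00137962]), 'tau': array([-7.42704997e-04, -4.93581498e+01, -3.82595574e-01, -3.14333546e+01,
        1.29652579e-02,  1.13996040e-02,  6.39089464e-06]), 'ee_pos': array([ 0.2863804 , -0.58289231,  0.23021934]), 'eef_rot': array([[-9.50927123e-04,  4.41077094e-01, -8.97468714e-01],
       [ 1.71514414e-03, -8.97467080e-01, -4.41078109e-01],
       [-9.99998077e-01, -1.95872135e-03,  9.69149938e-05]]), 'force': array([-1.23348909,  0.33749386, -0.14316931]), 'torque': array([0.01280794, 0.0024935 , 0.05091908]), 'grip_width': 0.08520798210226846}
side {'intrinsics': array([[444.15089075,   0.        , 259.49850369],
       [  0.        , 444.15089075, 188.55619848],
       [  0.        ,   0.        ,   1.        ]]), 'rvec': array([ 2.1443609 , -0.18361532,  0.07784823]), 'tvec': array([-0.61118661,  0.12541946,  0.82468103])}
top {'intrinsics': array([[398.74378584,   0.        , 253.75498881],
       [  0.        , 398.74378584, 193.23554938],
       [  0.        ,   0.        ,   1.        ]]), 'rvec': array([ 2.18086078, -2.13060277,  0.11106126]), 'tvec': array([8.35998485e-04, 6.07622190e-01, 8.37234415e-01])}
```

View pics/side0.png

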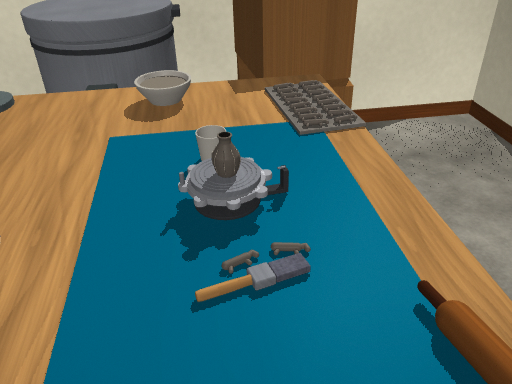

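View pics/top0.png

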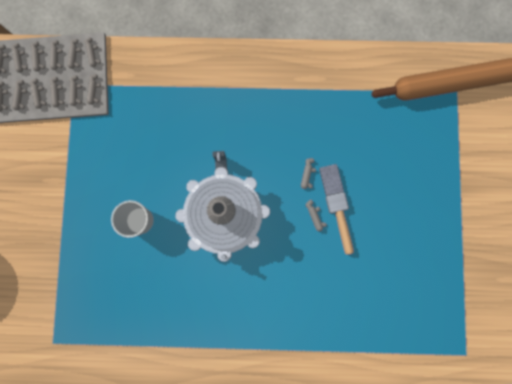

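```bash
cat > h.py <<'E'
import cv2,numpy as np
from bench import env
def cal(n):
    c=env.calibration(n);R=cv2.Rodrigues(c["rvec"])[0];return c,R
def ray(n,u,v,z):
    c,R=cal(n);d=R.T@np.linalg.inv(c["intrinsics"])@[u,v,1];o=-R.T@c["tvec"];return o+d*(z-o[2])/d[2]
def proj(n,P):
    c,R=cal(n);return cv2.projectPoints(np.array(P,float).reshape(-1,3),c["rvec"],c["tvec"],c["intrinsics"],None)[0].reshape(-1,2)
E
python3 - <<'E'
from h import *
t=cv2.imread("pics/top0.png");s=cv2.imread("pics/side0.png")
a=cv2.resize(t[140:275,160:290],None,fx=4,fy=4,interpolation=cv2.INTER_CUBIC)
b=cv2.resize(s[120:225,165:300],None,fx=4,fy=4,interpolation=cv2.INTER_CUBIC)
h=540;o=np.zeros((540,1060,3),np.uint8)
cv2.imwrite("pics/tz.png",a);cv2.imwrite("pics/sz.png",b)
for n in("top","side"):
    c,R=cal(n);print(n,-R.T@c["tvec"])
E
```

```text
top [0.50694156 0.00278112 0.90175907]
side [ 0.51105961 -0.7129118   0.54767943]
```

View pics/tz.png

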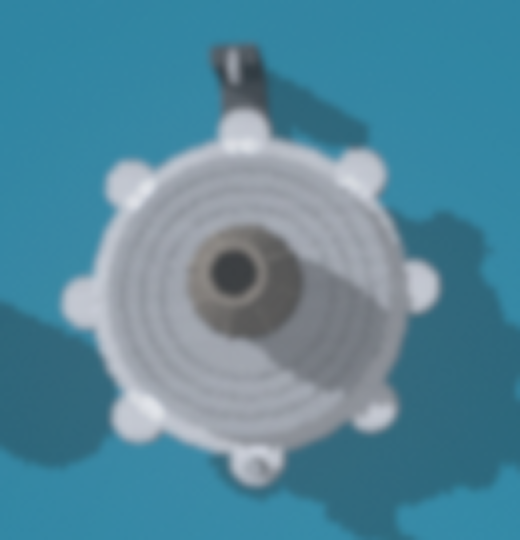

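View pics/sz.png

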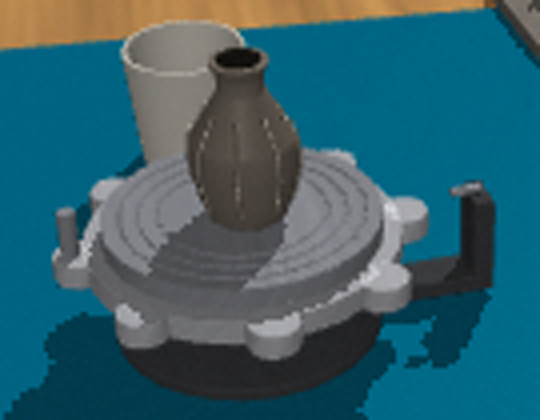

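Run:
```python
from h import *
L=[(244,133),(362,172),(420,286),(375,408),(258,462),(136,418),(84,302),(128,184)]
P=np.array([ray("top",160+u/4,140+v/4,.058) for u,v in L])
A=np.c_[2*P[:,:2],np.ones(8)];b=(P[:,:2]**2).sum(1);x=np.linalg.lstsq(A,b,rcond=None)[0]
print("c",x[:2],"r",np.sqrt(x[2]+x[:2]@x[:2]))
c=x[:2];d=P[:,:2]-c;print(np.linalg.norm(d,axis=1),np.degrees(np.arctan2(d[:,1],d[:,0])))
print("post",ray("top",160+232/4,140+55/4,.065)[:2]-c)
for z in (.0845,):print("pin top",ray("top",160+266/4,140+468/4,z)[:2]-c, "side",ray("side",165+66/4,120+212/4,z)[:2]-c)
print("cup",ray("top",131,219,.075)[:2], "fig",ray("top",308,173,.016),ray("top",315,215,.016),"vase top",ray("top",160+233/4,140+272/4,.158)[:2])
```

```text
c [0.55950947 0.07916747] r 0.08838344318278904
[0.08710275 0.08807842 0.08950531 0.08845422 0.08756832 0.08824526
 0.08884621 0.08924086] [   4.47049428  -40.33284586  -85.58993516 -130.80926801 -175.8204942
  138.45351409   93.70401099   49.57554166]
post [0.12776749 0.01393656]
pin top [-0.08914996 -0.01273549] side [-0.08678658 -0.00824604]
cup [0.54312705 0.26832738] fig [ 0.65817269 -0.10545744  0.016     ] [ 0.56414695 -0.12174164  0.016     ] vase top [0.5638778  0.07904643]
```

```bash
cat >> h.py <<'E'
C=np.array([.5595,.0792])
from scipy.spatial.transform import Rotation as Ro
def goal(r,a,z,yaw=None):
    """tool pointing down, y axis outward radial at angle yaw (deg)"""
    yaw=a if yaw is None else yaw
    a,y=np.radians([a,yaw]);X=np.array([0,0,-1.]);Y=np.array([np.cos(y),np.sin(y),0])
    return np.r_[C+r*np.array([np.cos(a),np.sin(a)]),z],np.c_[X,Y,np.cross(X,Y)]
def rows(gs):
    s=env.observe();R=s["eef_rot"];p=s["ee_pos"]
    print("t",s["t"],"pos",p.round(4),"F",s["force"].round(2))
    for g in gs:
        P,Q=goal(*g);d=R.T@(P-p)*1000;w=Ro.from_matrix(R.T@Q).as_rotvec()
        print(g,np.r_[d.round(1),w.round(3)].tolist())
E
python3 -c "
from h import *
rows([(.16,-108,.2),(.14,-108,.15),(.14,-108,.044)])"
```

```text
t 0.1 pos [ 0.2865 -0.5829  0.2303] F [-0.63  0.35 -0.41]
(0.16, -108, 0.2) [30.9, -359.0, -425.6, 0.771, 0.001, 0.002]
(0.14, -108, 0.15) [80.9, -373.2, -439.6, 0.771, 0.001, 0.002]
(0.14, -108, 0.044) [186.9, -373.0, -439.6, 0.771, 0.001, 0.002]
```

Call:
step_arm(
  plan=[31,-359,-426,0.771,0.001,0.002,31,-359,-426,0.771,0.001,0.002,31,-359,-426,0.771,0.001,0.002,31,-359,-426,0.771,0.001,0.002,31,-359,-426,0.771,0.001,0.002],
  jaw=0,
  force=20,
)

```text
t: 0.72
ee_pos: [0.4098, -0.3028, 0.2141]
eef_rot: [[0.001, -0.312, -0.95], [-0.002, -0.95, 0.312], [-1.0, 0.002, -0.002]]
force: [0.8, -0.2, 0.2]
grip_width: -0.0001
```

```bash
python3 -c "
from h import *
rows([(.16,-108,.2),(.14,-108,.15)])"
```

```text
t 0.725 pos [ 0.4098 -0.3028  0.2141] F [ 0.75 -0.2   0.23]
(0.16, -108, 0.2) [13.7, -249.6, -23.6, -0.003, -0.002, -0.002]
(0.14, -108, 0.15) [63.7, -269.7, -23.4, -0.003, -0.002, -0.002]
```

Call:
step_arm(
  plan=[14,-250,-24,0,0,0,14,-250,-24,0,0,0,14,-250,-24,0,0,0,14,-250,-24,0,0,0,14,-250,-24,0,0,0],
)

```text
t: 1.35
ee_pos: [0.5105, -0.0679, 0.1997]
eef_rot: [[0.001, -0.3, -0.954], [0.001, -0.954, 0.3], [-1.0, -0.001, -0.001]]
force: [0.1, -0.7, 0.2]
grip_width: 0.0002
```

Call:
step_arm(
  plan=[0,0,0,0,0,0],
)

```text
t: 1.48
ee_pos: [0.5092, -0.0746, 0.1997]
eef_rot: [[0.0, -0.309, -0.951], [-0.002, -0.951, 0.309], [-1.0, 0.002, -0.001]]
force: [0.2, -0.9, -0.1]
grip_width: -0.0003
```

```bash
python3 -c "
from h import *
rows([(.145,-108,.15),(.145,-108,.044)])"
```

```text
t 1.475 pos [ 0.5092 -0.0746  0.1997] F [ 0.22 -0.92 -0.1 ]
(0.145, -108, 0.15) [49.6, -16.9, -0.3, 0.0, -0.001, -0.002]
(0.145, -108, 0.044) [155.6, -17.2, -0.2, 0.0, -0.001, -0.002]
```

Call:
step_arm(
  plan=[50,-17,0,0,0,0,100,-17,0,0,0,0,136,-17,0,0,0,0,156,-17,0,0,0,0,156,-17,0,0,0,0],
)

```text
t: 2.1
ee_pos: [0.513, -0.0604, 0.0424]
eef_rot: [[-0.003, -0.312, -0.95], [-0.002, -0.95, 0.312], [-1.0, 0.003, 0.002]]
force: [-1.3, -0.5, 0.4]
grip_width: -0.0003
```

Run:
```python
from h import *
t=env.get_image("top");s=env.get_image("side")
a=cv2.resize(t[140:290,160:290],None,fx=4,fy=4,interpolation=cv2.INTER_CUBIC)
b=cv2.resize(s[60:240,145:335],None,fx=4,fy=4,interpolation=cv2.INTER_CUBIC)
cv2.imwrite("pics/t1.png",a[:600]);cv2.imwrite("pics/s1.png",cv2.resize(b,(640,600)))
rows([(.102,-108,.044)])
```

```text
t 2.2 pos [ 0.5152 -0.0598  0.0447] F [-0.79  0.34  0.88]
(0.102, -108, 0.044) [0.6, -43.9, 1.0, -0.002, -0.002, -0.002]
```

View pics/t1.png

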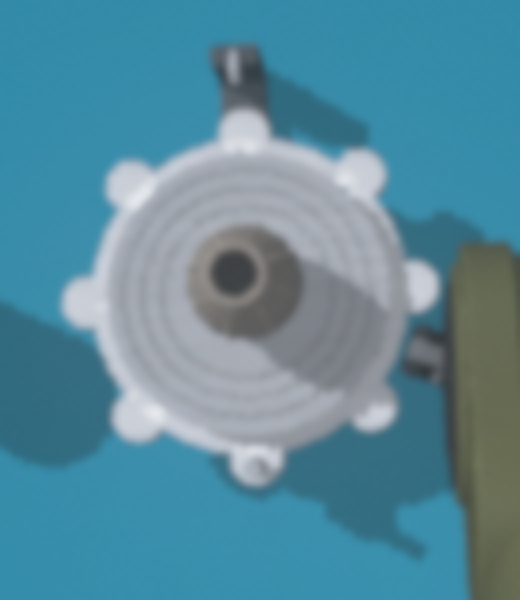

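View pics/s1.png

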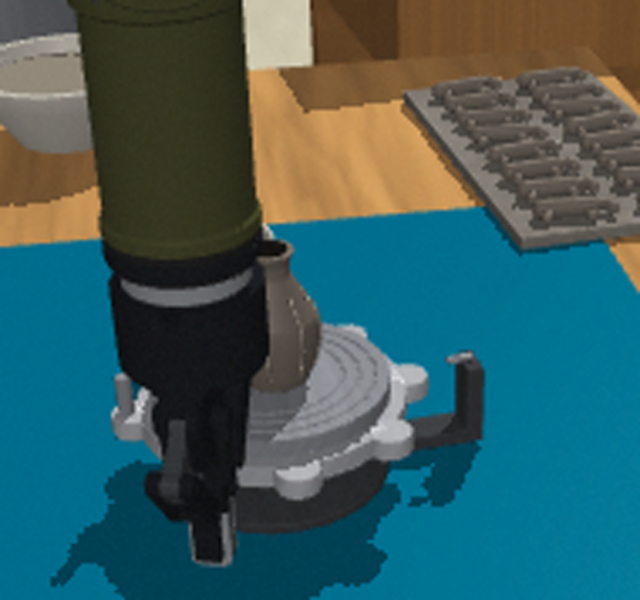

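Run:
```python
from h import *
p=env.observe()["ee_pos"];print(p)
q=proj("top",[p,p+[0,0,.05]]);print((q-[160,140])*4)
for x in [(408,328),(402,375),(445,335),(440,380)]:
  for z in(.045,.08,.1):
    P=ray("top",160+x[0]/4,140+x[1]/4,z)[:2]-C;print(x,z,np.hypot(*P).round(4),np.degrees(np.arctan2(P[1],P[0])).round(1))
q=proj("side",[p,p+[0,0,.05]]);print((q-[145,60])*[640/190,600/180])
```

```text
[ 0.51524642 -0.05980358  0.04468349]
[[510.76971794 385.55955241]
 [518.0531922  384.76478634]]
(408, 328) 0.045 0.0848 -100.1
(408, 328) 0.08 0.0848 -101.2
(408, 328) 0.1 0.0848 -101.8
(402, 375) 0.045 0.0902 -116.3
(402, 375) 0.08 0.0903 -116.7
(402, 375) 0.1 0.0903 -116.9
(445, 335) 0.045 0.105 -100.0
(445, 335) 0.08 0.1042 -100.8
(445, 335) 0.1 0.1037 -101.3
(440, 380) 0.045 0.1096 -112.6
(440, 380) 0.08 0.1089 -113.1
(440, 380) 0.1 0.1084 -113.3
[[213.73598369 551.93381387]
 [206.30032751 477.75519444]]
```

Call:
step_arm(
  plan=[0,25,0,0,0,0,0,25,0,0,0,0,12,25,0,0,0,0,12,25,0,0,0,0,12,25,0,0,0,0],
  jaw=85,
)

```text
t: 2.82
ee_pos: [0.5073, -0.0814, 0.0319]
eef_rot: [[0.001, -0.308, -0.951], [-0.002, -0.951, 0.308], [-1.0, 0.001, -0.001]]
force: [-0.1, -0.9, 0.3]
grip_width: 0.0852
```

Call:
step_arm(
  plan=[0,0,0,0,0,0,0,0,0,0,0,0],
)

```text
t: 3.08
ee_pos: [0.5075, -0.082, 0.0322]
eef_rot: [[0.001, -0.309, -0.951], [-0.002, -0.951, 0.309], [-1.0, 0.001, -0.002]]
force: [-0.3, 1.0, -0.1]
grip_width: 0.085
```

Run:
```python
from h import *
t=env.get_image("top");s=env.get_image("side")
a=cv2.resize(t[140:290,160:330],None,fx=4,fy=4,interpolation=cv2.INTER_CUBIC)
b=cv2.resize(s[90:290,145:335],None,fx=3,fy=3,interpolation=cv2.INTER_CUBIC)
cv2.imwrite("pics/t2.png",a[:600]);cv2.imwrite("pics/s2.png",b)
rows([(.147,-108,.031)])
```

```text
t 3.175 pos [ 0.5074 -0.0821  0.0322] F [ 0.3   0.63 -0.91]
(0.147, -108, 0.031) [1.2, -22.5, 0.3, 0.0, -0.002, -0.001]
```

View pics/t2.png

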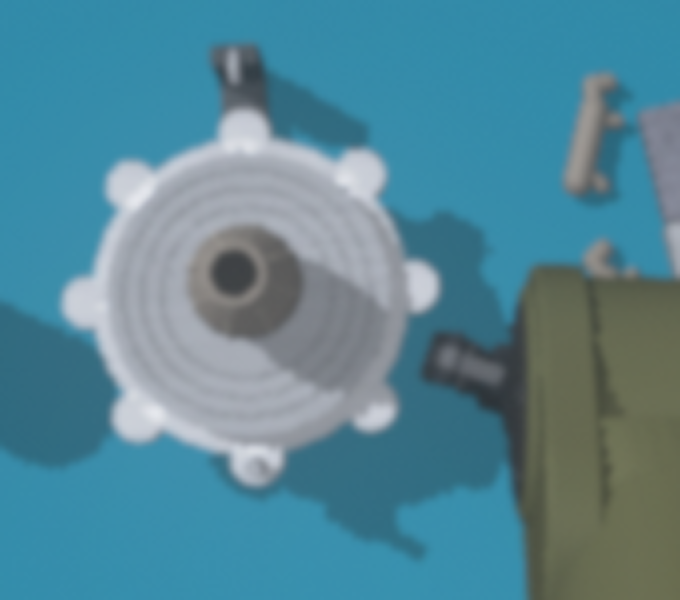

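View pics/s2.png

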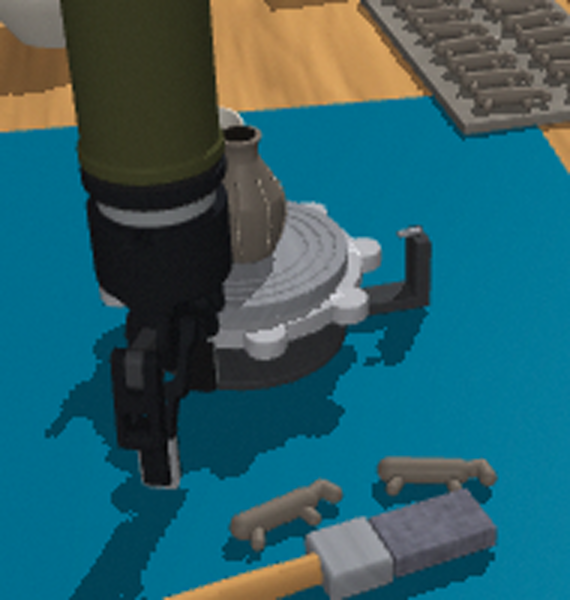

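Run:
```python
from h import *
for n,x in [("edgeTop",(437,332)),("edgeBot",(421,378)),("mid",(429,355))]:
  for z in(.03,.045,.08,.1):
    P=ray("top",160+x[0]/4,140+x[1]/4,z)[:2]-C;print(n,z,np.hypot(*P).round(4),np.degrees(np.arctan2(P[1],P[0])).round(1))
p=env.observe()["ee_pos"]
u=np.array([np.cos(np.radians(-108)),np.sin(np.radians(-108)),0])
for r in(.042,.057,.07):
  for z in(.045,.07,.1):print(r,z,(proj("side",p*[1,1,0]+u*r+[0,0,z])[0]-[145,90])*3)
```

```text
edgeTop 0.03 0.1008 -99.2
edgeTop 0.045 0.1005 -99.5
edgeTop 0.08 0.0998 -100.5
edgeTop 0.1 0.0995 -101.0
edgeBot 0.03 0.1001 -114.3
edgeBot 0.045 0.1 -114.4
edgeBot 0.08 0.0996 -114.8
edgeBot 0.1 0.0994 -115.0
mid 0.03 0.0996 -106.7
mid 0.045 0.0994 -107.0
mid 0.08 0.0989 -107.7
mid 0.1 0.0987 -108.0
0.042 0.045 [161.11737335 476.52900925]
0.042 0.07 [157.09107681 442.61916536]
0.042 0.1 [152.06039389 400.25028588]
0.057 0.045 [154.07793732 494.02363633]
0.057 0.07 [149.8527576  459.86921317]
0.057 0.1 [144.56998275 417.16567398]
0.07 0.045 [147.78626828 509.65988944]
0.07 0.07 [143.37962225 475.29570805]
0.07 0.1 [137.86660228 432.30373251]
```

Call:
step_arm(
  plan=[1,-10,0,0,0,0,1,-22,0,0,0,0,1,-22,0,0,0,0,1,-22,0,0,0,0],
)

```text
t: 3.68
ee_pos: [0.5141, -0.0611, 0.031]
eef_rot: [[0.001, -0.309, -0.951], [-0.002, -0.951, 0.309], [-1.0, 0.002, -0.002]]
force: [0.0, 0.1, -0.6]
grip_width: 0.085
```

Run:
```python
from h import *
t=env.get_image("top");s=env.get_image("side")
a=cv2.resize(t[140:290,160:290],None,fx=4,fy=4,interpolation=cv2.INTER_CUBIC)
b=cv2.resize(s[120:270,165:295],None,fx=4,fy=4,interpolation=cv2.INTER_CUBIC)
cv2.imwrite("pics/c3.png",cv2.resize(np.hstack([a,b]),(800,462)))
rows([(.147,x,.031) for x in(-108,-100,-92,-84,-76,-68,-62)])
```

```text
t 3.775 pos [ 0.514  -0.0616  0.031 ] F [-0.53  0.53 -0.27]
(0.147, -108, 0.031) [0.0, -0.9, 0.2, -0.0, -0.002, -0.002]
(0.147, -100, 0.031) [0.0, -2.4, -20.2, -0.14, -0.001, -0.002]
(0.147, -92, 0.031) [0.1, -6.6, -40.3, -0.28, -0.001, -0.002]
(0.147, -84, 0.031) [0.1, -13.7, -59.6, -0.419, -0.001, -0.002]
(0.147, -76, 0.031) [0.1, -23.3, -77.7, -0.559, -0.001, -0.002]
(0.147, -68, 0.031) [0.1, -35.3, -94.2, -0.699, -0.001, -0.002]
(0.147, -62, 0.031) [0.1, -45.8, -105.5, -0.803, -0.001, -0.002]
```

View pics/c3.png

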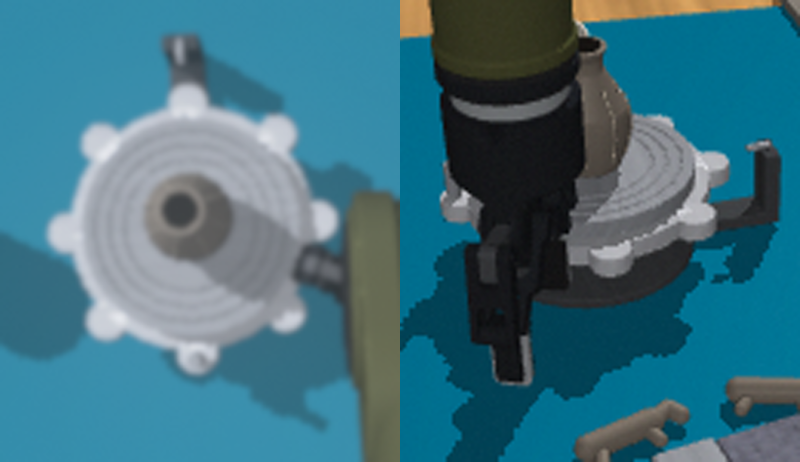

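Call:
step_arm(
  plan=[0,-1.3,-10,-0.07,0,0,0,-2.4,-20,-0.14,0,0,0,-4.3,-30,-0.21,0,0,0,-6.6,-40,-0.28,0,0],
)

```text
t: 4.28
ee_pos: [0.5534, -0.068, 0.0308]
eef_rot: [[-0.001, -0.033, -0.999], [-0.002, -0.999, 0.033], [-1.0, 0.002, 0.001]]
force: [-2.0, -0.8, 0.3]
grip_width: 0.085
```

Run:
```python
from h import *
t=env.get_image("top");s=env.get_image("side")
a=cv2.resize(t[140:290,160:290],None,fx=4,fy=4,interpolation=cv2.INTER_CUBIC)
b=cv2.resize(s[120:270,165:295],None,fx=4,fy=4,interpolation=cv2.INTER_CUBIC)
cv2.imwrite("pics/c4.png",cv2.resize(np.hstack([a,b]),(800,462)))
rows([(.147,x,.031) for x in(-92,-88,-84,-80,-76,-72,-68,-64,-62,-60)])
```

```text
t 4.375 pos [ 0.5543 -0.068   0.0309] F [-0.72 -1.19 -0.19]
(0.147, -92, 0.031) [-0.1, -0.3, -0.1, 0.0, -0.001, -0.002]
(0.147, -88, 0.031) [-0.1, -0.7, -10.3, -0.07, -0.0, -0.002]
(0.147, -84, 0.031) [-0.1, -1.8, -20.5, -0.14, -0.0, -0.002]
(0.147, -80, 0.031) [-0.1, -3.5, -30.6, -0.209, -0.0, -0.002]
(0.147, -76, 0.031) [-0.1, -6.0, -40.6, -0.279, -0.0, -0.002]
(0.147, -72, 0.031) [-0.1, -9.2, -50.3, -0.349, -0.0, -0.002]
(0.147, -68, 0.031) [-0.1, -13.0, -59.9, -0.419, -0.0, -0.002]
(0.147, -64, 0.031) [-0.1, -17.5, -69.1, -0.489, -0.0, -0.002]
(0.147, -62, 0.031) [-0.1, -20.0, -73.6, -0.524, 0.0, -0.002]
(0.147, -60, 0.031) [-0.1, -22.7, -78.0, -0.558, 0.0, -0.002]
```

View pics/c4.png

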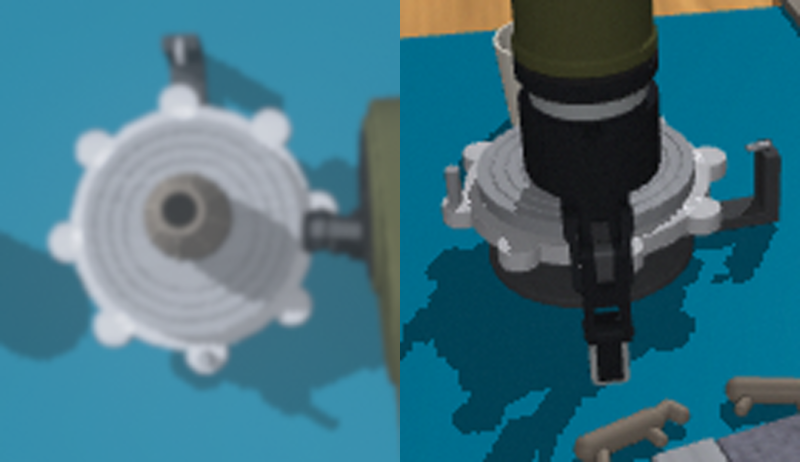

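Call:
step_arm(
  plan=[0,-0.7,-10,-0.07,0,0,0,-1.8,-20.5,-0.14,0,0,0,-3.5,-30.6,-0.21,0,0,0,-6,-40.6,-0.28,0,0,0,-9.2,-50,-0.35,0,0],
)

```text
t: 5.0
ee_pos: [0.604, -0.0616, 0.0309]
eef_rot: [[0.0, 0.31, -0.951], [-0.004, -0.951, -0.31], [-1.0, 0.004, 0.001]]
force: [-1.3, -2.4, 1.2]
grip_width: 0.0846
```

Run:
```python
from h import *
rows([(.147,x,.031) for x in(-72,-68,-64,-60,-58)]+[(.185,-58,.031)])
```

```text
t 5.0 pos [ 0.604  -0.0616  0.0309] F [-1.27 -2.4   1.19]
(0.147, -72, 0.031) [-0.1, -0.6, -1.2, 0.001, 0.001, -0.004]
(0.147, -68, 0.031) [-0.1, -1.0, -11.4, -0.069, 0.001, -0.004]
(0.147, -64, 0.031) [-0.1, -2.1, -21.6, -0.138, 0.001, -0.004]
(0.147, -60, 0.031) [-0.1, -3.8, -31.8, -0.208, 0.002, -0.004]
(0.147, -58, 0.031) [-0.1, -5.0, -36.8, -0.243, 0.002, -0.004]
(0.185, -58, 0.031) [0.0, 31.9, -45.9, -0.243, 0.002, -0.004]
```

Call:
step_arm(
  plan=[0,-0.7,-10.5,-0.07,0,0,0,-1.8,-20.5,-0.14,0,0,0,-3.5,-30.6,-0.21,0,0,0,-4.6,-35.5,-0.24,0,0,0,-4.6,-35.5,-0.24,0,0],
)

```text
t: 5.62
ee_pos: [0.6366, -0.0439, 0.0311]
eef_rot: [[0.001, 0.527, -0.85], [-0.001, -0.85, -0.527], [-1.0, 0.002, 0.0]]
force: [-0.5, 0.1, -0.4]
grip_width: 0.0848
```

Run:
```python
from h import *
t=env.get_image("top");s=env.get_image("side")
a=cv2.resize(t[140:290,160:290],None,fx=4,fy=4,interpolation=cv2.INTER_CUBIC)
b=cv2.resize(s[120:270,165:295],None,fx=4,fy=4,interpolation=cv2.INTER_CUBIC)
cv2.imwrite("pics/c5.png",cv2.resize(np.hstack([a,b]),(800,462)))
rows([(.147,-58,.031),(.185,-58,.031),(.185,-83,.031),(.185,-108,.031),(.147,-108,.031)])
```

```text
t 5.725 pos [ 0.6363 -0.0444  0.0311] F [ 0.72 -0.64 -0.4 ]
(0.147, -58, 0.031) [0.1, 1.5, -0.3, -0.004, 0.001, -0.002]
(0.185, -58, 0.031) [0.1, 39.5, -0.5, -0.004, 0.001, -0.002]
(0.185, -83, 0.031) [0.2, 22.4, 77.8, 0.433, 0.0, -0.002]
(0.185, -108, 0.031) [0.1, -26.1, 141.5, 0.869, -0.0, -0.002]
(0.147, -108, 0.031) [0.0, -50.6, 112.5, 0.869, -0.0, -0.002]
```

View pics/c5.png

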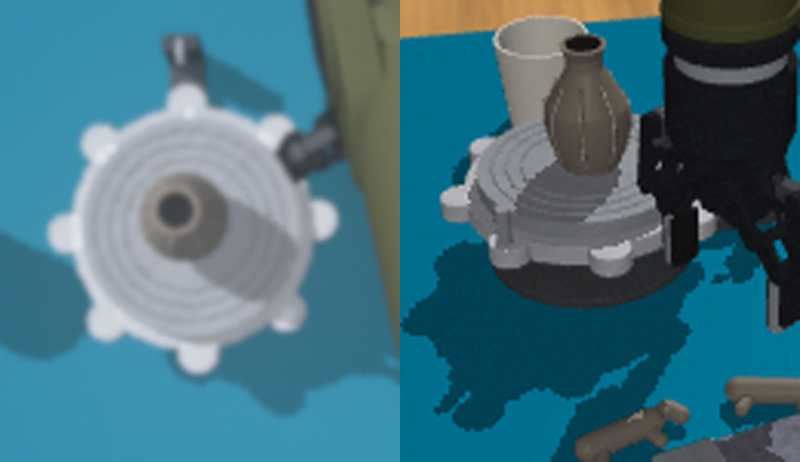

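Call:
step_arm(
  plan=[0,38,0,0,0,0,0,38,0,0,0,0,0,36.5,30,0.14,0,0,0,31,57,0.29,0,0,0,22.4,78,0.433,0,0],
)

```text
t: 6.35
ee_pos: [0.5807, -0.105, 0.031]
eef_rot: [[0.0, 0.116, -0.993], [-0.002, -0.993, -0.116], [-1.0, 0.002, 0.0]]
force: [-0.1, -0.0, -0.4]
grip_width: 0.0848
```

Call:
step_arm(
  plan=[0,-1.8,26,0.14,0,0,0,-7.5,52,0.29,0,0,0,-17.3,78,0.436,0,0,0,-17.3,78,0.436,0,0,0,-17.3,78,0.436,0,0],
)

```text
t: 6.98
ee_pos: [0.5035, -0.0969, 0.0315]
eef_rot: [[0.002, -0.307, -0.952], [-0.002, -0.952, 0.307], [-1.0, 0.001, -0.003]]
force: [0.6, 0.2, 0.2]
grip_width: 0.0851
```

Run:
```python
from h import *
rows([(.185,-108,.031),(.147,-108,.031)])
```

```text
t 6.975 pos [ 0.5035 -0.0969  0.0315] F [0.61 0.17 0.16]
(0.185, -108, 0.031) [0.5, 0.2, 1.1, 0.002, -0.003, -0.001]
(0.147, -108, 0.031) [0.5, -37.8, 1.0, 0.002, -0.003, -0.001]
```

Call:
step_arm(
  plan=[0,-18,1,0,0,0,0,-38,1,0,0,0,0,-38,1,0,0,0],
)

```text
t: 7.35
ee_pos: [0.5149, -0.0588, 0.0312]
eef_rot: [[0.002, -0.305, -0.952], [-0.001, -0.952, 0.305], [-1.0, 0.0, -0.002]]
force: [-0.6, -0.5, -0.2]
grip_width: 0.0846
```

Run:
```python
from h import *
rows([(.147,x,.031) for x in(-108,-103,-98,-93,-88,-84)])
```

```text
t 7.35 pos [ 0.5149 -0.0588  0.0312] F [-0.64 -0.5  -0.17]
(0.147, -108, 0.031) [0.2, 2.0, 0.2, 0.005, -0.002, -0.0]
(0.147, -103, 0.031) [0.3, 1.5, -12.6, -0.083, -0.002, -0.0]
(0.147, -98, 0.031) [0.3, -0.1, -25.3, -0.17, -0.002, -0.0]
(0.147, -93, 0.031) [0.3, -2.9, -37.9, -0.257, -0.002, -0.0]
(0.147, -88, 0.031) [0.4, -6.7, -50.1, -0.344, -0.002, -0.001]
(0.147, -84, 0.031) [0.4, -10.5, -59.6, -0.414, -0.002, -0.001]
```

Call:
step_arm(
  plan=[0,0.9,-12.6,-0.083,0,0,0,-0.6,-25.3,-0.17,0,0,0,-3.4,-36,-0.245,0,0,0,-6.5,-46,-0.315,0,0,0,-10,-56,-0.39,0,0],
)

```text
t: 7.98
ee_pos: [0.5696, -0.0704, 0.0308]
eef_rot: [[-0.001, 0.078, -0.997], [-0.003, -0.997, -0.078], [-1.0, 0.003, 0.001]]
force: [-1.3, -0.5, 0.5]
grip_width: 0.085
```

Run:
```python
from h import *
rows([(.147,x,.031) for x in(-84,-80,-76,-72,-68,-64)])
```

```text
t 7.975 pos [ 0.5696 -0.0704  0.0308] F [-1.27 -0.48  0.51]
(0.147, -84, 0.031) [-0.3, -3.0, -5.5, -0.026, 0.001, -0.003]
(0.147, -80, 0.031) [-0.3, -3.6, -15.8, -0.096, 0.001, -0.003]
(0.147, -76, 0.031) [-0.3, -5.0, -25.9, -0.166, 0.001, -0.003]
(0.147, -72, 0.031) [-0.3, -7.0, -36.0, -0.236, 0.001, -0.003]
(0.147, -68, 0.031) [-0.3, -9.8, -45.9, -0.306, 0.002, -0.003]
(0.147, -64, 0.031) [-0.3, -13.2, -55.6, -0.376, 0.002, -0.003]
```

Call:
step_arm(
  plan=[0,-2,-10,-0.07,0,0,0,-4,-20.5,-0.14,0,0,0,-5.6,-30.6,-0.21,0,0,0,-8.2,-40.6,-0.28,0,0,0,-11.5,-50.5,-0.345,0,0],
)

```text
t: 8.6
ee_pos: [0.6203, -0.0577, 0.0311]
eef_rot: [[0.002, 0.409, -0.913], [-0.006, -0.913, -0.409], [-1.0, 0.006, 0.001]]
force: [1.0, -4.2, 0.5]
grip_width: 0.0847
```

Run:
```python
from h import *
rows([(.147,x,.031) for x in(-68,-64,-60,-58,-57)])
```

```text
t 8.6 pos [ 0.6203 -0.0577  0.0311] F [ 1.   -4.21  0.48]
(0.147, -68, 0.031) [0.1, -2.9, 5.0, 0.037, 0.001, -0.006]
(0.147, -64, 0.031) [0.1, -2.9, -5.3, -0.033, 0.001, -0.006]
(0.147, -60, 0.031) [0.1, -3.6, -15.5, -0.102, 0.001, -0.006]
(0.147, -58, 0.031) [0.1, -4.2, -20.6, -0.137, 0.001, -0.006]
(0.147, -57, 0.031) [0.1, -4.6, -23.1, -0.155, 0.001, -0.006]
```

Call:
step_arm(
  plan=[0,-1,-10,-0.07,0,0,0,-2,-17,-0.12,0,0,0,-2.5,-21,-0.145,0,0,0,-2.5,-21,-0.145,0,0],
)

```text
t: 9.1
ee_pos: [0.6375, -0.0421, 0.0308]
eef_rot: [[0.001, 0.537, -0.844], [-0.002, -0.844, -0.537], [-1.0, 0.002, 0.0]]
force: [0.1, -0.1, -0.3]
grip_width: 0.0852
```

```bash
cat > look.py <<'E'
from h import *
import sys
t=env.get_image("top");s=env.get_image("side")
a=cv2.resize(t[140:290,160:290],None,fx=4,fy=4,interpolation=cv2.INTER_CUBIC)
b=cv2.resize(s[120:270,165:295],None,fx=4,fy=4,interpolation=cv2.INTER_CUBIC)
cv2.imwrite(f"pics/{sys.argv[1]}.png",cv2.resize(np.hstack([a,b]),(800,462)))
E
python3 look.py c6; python3 -c "
from h import *
rows([(.147,-58,.031),(.185,-58,.031)])"
```

```text
t 9.2 pos [ 0.6372 -0.0422  0.0309] F [0.14 0.22 0.05]
(0.147, -58, 0.031) [-0.1, 2.9, 1.6, 0.008, 0.001, -0.002]
(0.185, -58, 0.031) [0.0, 40.9, 1.9, 0.008, 0.001, -0.002]
```

View pics/c6.png

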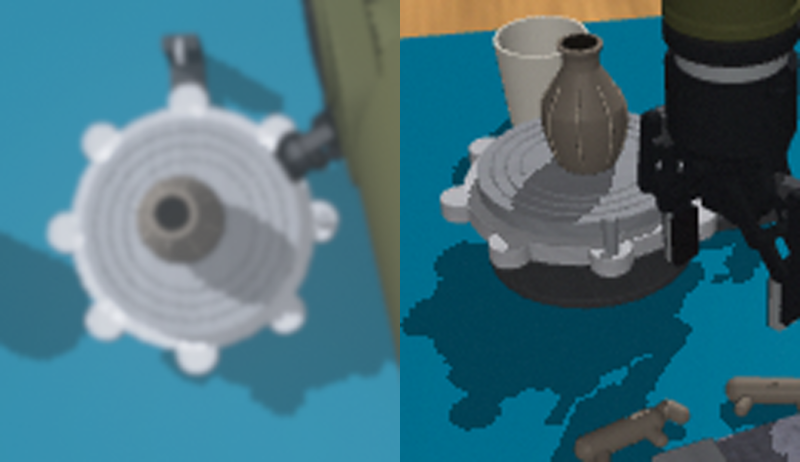

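Call:
step_arm(
  plan=[0,40,0,0,0,0,0,40,0,0,0,0,0,38,30,0.14,0,0,0,32,57,0.29,0,0,0,24,80,0.441,0,0],
)

```text
t: 9.82
ee_pos: [0.5815, -0.1054, 0.0311]
eef_rot: [[0.0, 0.12, -0.993], [-0.002, -0.993, -0.12], [-1.0, 0.002, -0.0]]
force: [-0.1, 0.1, 0.9]
grip_width: 0.0849
```

Call:
step_arm(
  plan=[0,-1.8,26,0.14,0,0,0,-7.5,52,0.29,0,0,0,-17.3,78,0.436,0,0,0,-17.3,78,0.436,0,0,0,-17.3,78,0.436,0,0],
)

```text
t: 10.45
ee_pos: [0.5041, -0.0977, 0.0316]
eef_rot: [[0.003, -0.304, -0.953], [-0.002, -0.953, 0.304], [-1.0, 0.001, -0.003]]
force: [0.2, -0.1, 0.4]
grip_width: 0.085
```

Run:
```python
from h import *
rows([(.185,-108,.031),(.147,-108,.031)])
```

```text
t 10.45 pos [ 0.5041 -0.0977  0.0316] F [ 0.2  -0.12  0.43]
(0.185, -108, 0.031) [0.6, -0.4, 2.0, 0.006, -0.003, -0.001]
(0.147, -108, 0.031) [0.5, -38.4, 1.8, 0.006, -0.003, -0.001]
```

Call:
step_arm(
  plan=[0,-18,1.5,0,0,0,0,-38,1.5,0,0,0,0,-38,1.5,0,0,0,0,-38,1.5,0,0,0],
)

```text
t: 10.95
ee_pos: [0.5138, -0.062, 0.031]
eef_rot: [[0.001, -0.305, -0.952], [-0.002, -0.952, 0.305], [-1.0, 0.002, -0.002]]
force: [0.0, -0.1, -0.2]
grip_width: 0.0848
```

Run:
```python
from h import *
rows([(.147,x,.031) for x in(-108,-103,-98,-94,-90,-86)])
```

```text
t 10.95 pos [ 0.5138 -0.062   0.031 ] F [ 0.02 -0.09 -0.16]
(0.147, -108, 0.031) [-0.0, -1.4, 0.1, 0.004, -0.002, -0.002]
(0.147, -103, 0.031) [-0.0, -1.9, -12.7, -0.083, -0.002, -0.002]
(0.147, -98, 0.031) [-0.0, -3.6, -25.4, -0.171, -0.001, -0.002]
(0.147, -94, 0.031) [0.0, -5.7, -35.4, -0.24, -0.001, -0.002]
(0.147, -90, 0.031) [0.0, -8.4, -45.3, -0.31, -0.001, -0.002]
(0.147, -86, 0.031) [0.0, -11.9, -55.0, -0.38, -0.001, -0.002]
```

Call:
step_arm(
  plan=[0,-1.9,-12.7,-0.083,0,0,0,-3.6,-25.4,-0.17,0,0,0,-5.7,-35.4,-0.24,0,0,0,-8.4,-45.3,-0.31,0,0,0,-11.9,-55,-0.38,0,0],
)

```text
t: 11.58
ee_pos: [0.5687, -0.0689, 0.0306]
eef_rot: [[-0.001, 0.07, -0.998], [-0.003, -0.998, -0.07], [-1.0, 0.003, 0.002]]
force: [-1.1, -0.9, 0.8]
grip_width: 0.0853
```

Run:
```python
from h import *
rows([(.147,x,.031) for x in(-86,-82,-78,-74,-70,-66)])
```

```text
t 11.575 pos [ 0.5687 -0.0689  0.0306] F [-1.06 -0.87  0.79]
(0.147, -86, 0.031) [-0.4, -1.4, -1.2, 0.001, 0.002, -0.003]
(0.147, -82, 0.031) [-0.4, -1.7, -11.4, -0.069, 0.002, -0.003]
(0.147, -78, 0.031) [-0.4, -2.8, -21.6, -0.139, 0.002, -0.003]
(0.147, -74, 0.031) [-0.5, -4.6, -31.7, -0.209, 0.002, -0.003]
(0.147, -70, 0.031) [-0.5, -7.1, -41.7, -0.279, 0.002, -0.003]
(0.147, -66, 0.031) [-0.5, -10.2, -51.5, -0.348, 0.002, -0.003]
```

Call:
step_arm(
  plan=[0,-1.5,-11,-0.07,0,0,0,-2.6,-21.5,-0.14,0,0,0,-4.4,-31.7,-0.21,0,0,0,-7,-41.7,-0.28,0,0,0,-10,-51.5,-0.348,0,0],
)

```text
t: 12.2
ee_pos: [0.6201, -0.0565, 0.0307]
eef_rot: [[0.0, 0.406, -0.914], [-0.004, -0.914, -0.405], [-1.0, 0.004, 0.002]]
force: [0.5, -2.0, 0.4]
grip_width: 0.0851
```

Run:
```python
from h import *
rows([(.147,x,.031) for x in(-66,-64,-60,-58,-57)])
```

```text
t 12.2 pos [ 0.6201 -0.0565  0.0307] F [ 0.53 -1.98  0.42]
(0.147, -66, 0.031) [-0.3, -1.6, 0.2, -0.001, 0.002, -0.004]
(0.147, -64, 0.031) [-0.3, -1.7, -4.9, -0.036, 0.002, -0.004]
(0.147, -60, 0.031) [-0.3, -2.4, -15.1, -0.106, 0.002, -0.004]
(0.147, -58, 0.031) [-0.3, -3.1, -20.2, -0.141, 0.002, -0.004]
(0.147, -57, 0.031) [-0.3, -3.4, -22.8, -0.158, 0.002, -0.004]
```

Call:
step_arm(
  plan=[0,-1,-10,-0.07,0,0,0,-2,-17,-0.12,0,0,0,-2.5,-21,-0.145,0,0,0,-2.5,-21,-0.145,0,0],
)

```text
t: 12.7
ee_pos: [0.6384, -0.0428, 0.0309]
eef_rot: [[0.001, 0.533, -0.846], [-0.002, -0.846, -0.533], [-1.0, 0.002, 0.0]]
force: [0.4, 0.4, 0.0]
grip_width: 0.0849
```

```bash
python3 look.py c7; python3 -c "
from h import *
rows([(.147,-58,.031),(.185,-58,.031)])"
```

```text
t 12.8 pos [ 0.6381 -0.0428  0.031 ] F [-0.37 -0.71 -0.29]
(0.147, -58, 0.031) [0.0, 1.9, 2.0, 0.003, 0.001, -0.002]
(0.185, -58, 0.031) [0.1, 39.9, 2.2, 0.003, 0.001, -0.002]
```

View pics/c7.png

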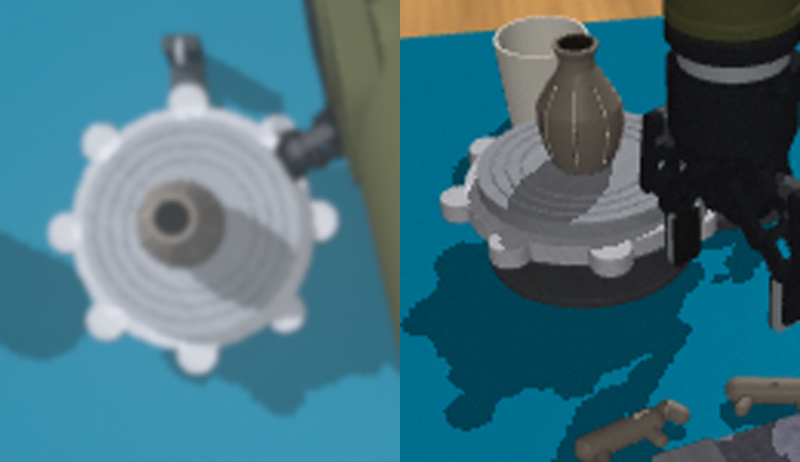

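Call:
step_arm(
  plan=[0,40,0,0,0,0,0,40,0,0,0,0,0,38,30,0.14,0,0,0,32,57,0.29,0,0,0,24,80,0.436,0,0],
)

```text
t: 13.42
ee_pos: [0.5821, -0.1056, 0.0311]
eef_rot: [[0.0, 0.121, -0.993], [-0.002, -0.993, -0.121], [-1.0, 0.002, -0.0]]
force: [-0.6, -0.1, 0.9]
grip_width: 0.0847
```

Call:
step_arm(
  plan=[0,-1.8,26,0.14,0,0,0,-7.5,53,0.29,0,0,0,-17.3,79,0.438,0,0,0,-17.3,79,0.438,0,0,0,-17.3,79,0.438,0,0],
)

```text
t: 14.05
ee_pos: [0.5037, -0.0981, 0.0316]
eef_rot: [[0.003, -0.305, -0.952], [-0.002, -0.952, 0.305], [-1.0, 0.001, -0.003]]
force: [0.3, 0.2, -0.6]
grip_width: 0.0851
```

```bash
python3 look.py c8;python3 - <<'E'
from h import *
rows([(.185,-108,.031),(.147,-108,.031)])
E
```

```text
t 14.15 pos [ 0.504  -0.0981  0.0314] F [0.25 0.24 0.07]
(0.185, -108, 0.031) [0.4, -0.8, 2.0, 0.004, -0.003, -0.001]
(0.147, -108, 0.031) [0.4, -38.8, 1.9, 0.004, -0.003, -0.001]
```

View pics/c8.png

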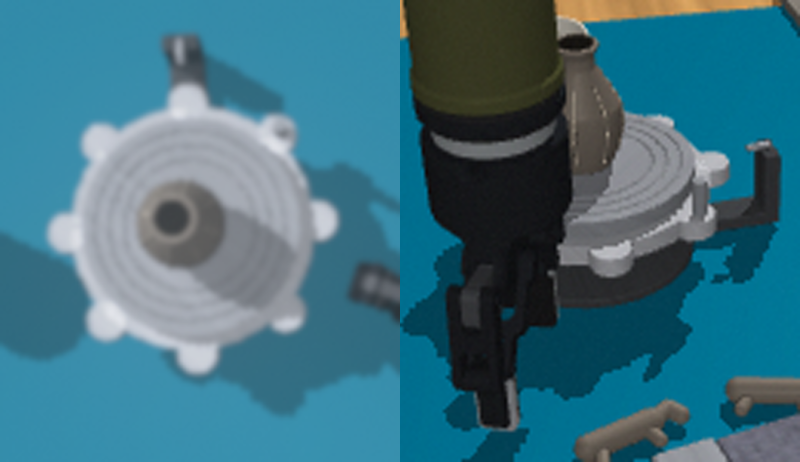

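The pin is now at -41° (top panel (283,130), side panel (700,195)), one click before the pointer. One more click to go.

Call:
step_arm(
  plan=[0,-18,1.5,0,0,0,0,-38.5,1.5,0,0,0,0,-38.5,1.5,0,0,0,0,-38.5,1.5,0,0,0],
)

```text
t: 14.65
ee_pos: [0.5134, -0.0618, 0.0309]
eef_rot: [[0.001, -0.306, -0.952], [-0.002, -0.952, 0.306], [-1.0, 0.002, -0.001]]
force: [-0.6, -0.4, 0.1]
grip_width: 0.0851
```

Run:
```python
from h import *
rows([(.147,x,.031) for x in(-108,-103,-98,-94,-90,-86)])
```

```text
t 14.65 pos [ 0.5134 -0.0618  0.0309] F [-0.56 -0.36  0.06]
(0.147, -108, 0.031) [-0.1, -1.3, -0.3, 0.003, -0.001, -0.002]
(0.147, -103, 0.031) [-0.1, -1.9, -13.1, -0.084, -0.001, -0.002]
(0.147, -98, 0.031) [-0.1, -3.5, -25.8, -0.172, -0.001, -0.002]
(0.147, -94, 0.031) [-0.1, -5.6, -35.8, -0.242, -0.001, -0.002]
(0.147, -90, 0.031) [-0.1, -8.4, -45.7, -0.311, -0.001, -0.002]
(0.147, -86, 0.031) [-0.1, -11.9, -55.4, -0.381, -0.001, -0.002]
```

Call:
step_arm(
  plan=[0,-1.9,-12.7,-0.083,0,0,0,-3.6,-25.4,-0.17,0,0,0,-5.7,-35.4,-0.24,0,0,0,-8.4,-45.3,-0.31,0,0,0,-11.9,-55,-0.38,0,0],
)

```text
t: 15.28
ee_pos: [0.5685, -0.0687, 0.0307]
eef_rot: [[-0.001, 0.069, -0.998], [-0.003, -0.998, -0.069], [-1.0, 0.003, 0.002]]
force: [-1.8, -1.5, 1.0]
grip_width: 0.0851
```

Call:
step_arm(
  plan=[0,-1.5,-11,-0.07,0,0,0,-2.6,-21.5,-0.14,0,0,0,-4.4,-31.7,-0.21,0,0,0,-7,-41.7,-0.28,0,0,0,-10,-51.5,-0.348,0,0],
)

```text
t: 15.9
ee_pos: [0.62, -0.0563, 0.0309]
eef_rot: [[0.0, 0.404, -0.915], [-0.004, -0.915, -0.404], [-1.0, 0.004, 0.001]]
force: [-0.1, -2.2, 0.3]
grip_width: 0.0852
```

Call:
step_arm(
  plan=[0,-1,-10,-0.07,0,0,0,-2,-17,-0.12,0,0,0,-2.5,-21,-0.145,0,0,0,-2.5,-21,-0.145,0,0],
)

```text
t: 16.4
ee_pos: [0.6381, -0.0427, 0.0309]
eef_rot: [[0.001, 0.532, -0.847], [-0.002, -0.847, -0.532], [-1.0, 0.002, 0.001]]
force: [-0.1, -0.2, 0.1]
grip_width: 0.0853
```

```bash
python3 look.py c9; python3 -c "
from h import *
rows([(.147,-58,.031),(.185,-58,.031)])"
```

```text
t 16.5 pos [ 0.6379 -0.0428  0.031 ] F [-0.01 -0.2   0.1 ]
(0.147, -58, 0.031) [-0.0, 2.0, 1.9, 0.002, 0.001, -0.002]
(0.185, -58, 0.031) [0.1, 40.0, 2.0, 0.002, 0.001, -0.002]
```

View pics/c9.png

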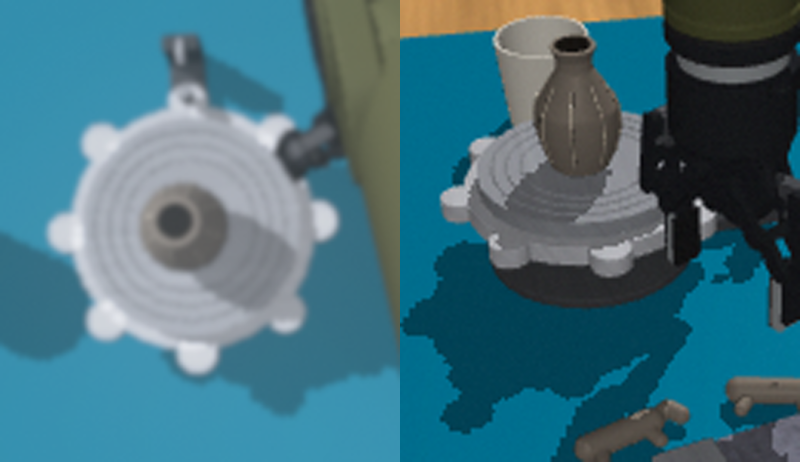

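The pin (top panel (188,97)) sits at the pointer. I'll withdraw straight out, then up.

Call:
step_arm(
  plan=[0,25,1,0,0,0,0,50,1,0,0,0,0,60,1,0,0,0,-50,80,0,0,0,0,-110,110,0,0,0,0],
)

```text
t: 17.12
ee_pos: [0.6946, -0.1318, 0.1373]
eef_rot: [[-0.002, 0.535, -0.845], [-0.0, -0.845, -0.535], [-1.0, -0.001, 0.002]]
force: [0.4, 0.5, 0.4]
grip_width: 0.0849
```

Call:
step_arm(
  plan=[-50,60,0,0,0,0,-90,120,0,0,0,0,-90,120,0,0,0,0,-90,120,0,0,0,0,-90,120,0,0,0,0],
)

```text
t: 17.75
ee_pos: [0.7588, -0.2324, 0.2263]
eef_rot: [[-0.001, 0.535, -0.845], [-0.0, -0.845, -0.535], [-1.0, -0.0, 0.001]]
force: [-0.2, 0.7, -0.2]
grip_width: 0.0849
```

```bash
python3 look.py c10
python3 - <<'E'
from h import *
for n in("top","side"):
    cv2.imwrite(f"pics/{n}F.png",env.get_image(n))
a=cv2.imread("pics/topF.png");b=cv2.imread("pics/sideF.png");cv2.imwrite("pics/F.png",cv2.resize(np.hstack([a,b]),(800,300)))
rows([])
E
```

```text
t 17.95 pos [ 0.759  -0.2332  0.2269] F [-0.44 -0.31  0.33]
```

View pics/c10.png

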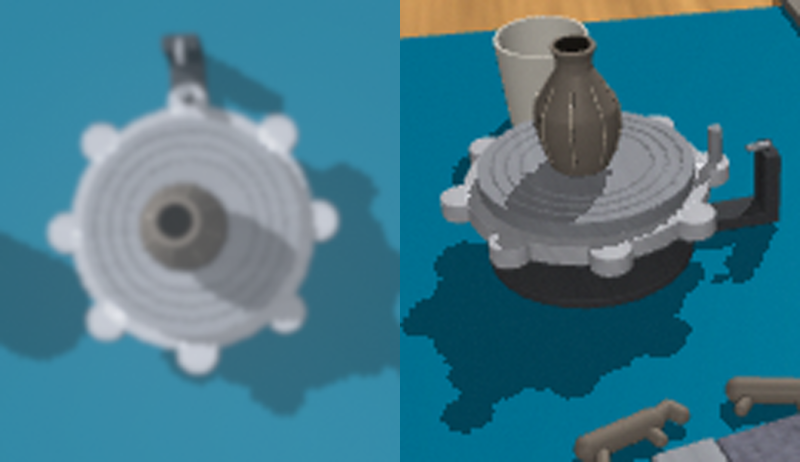

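View pics/F.png

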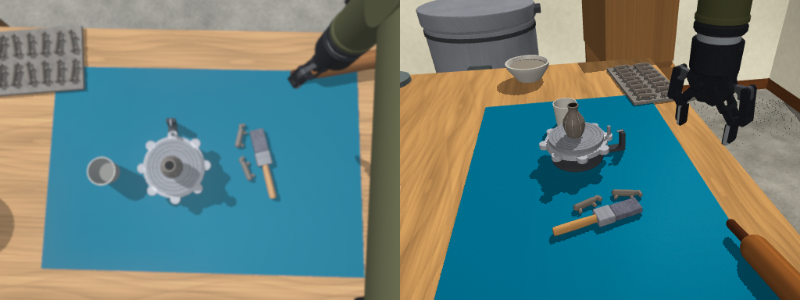

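Run:
```python
from h import *
s=env.observe();print(np.abs(s["qvel"]).max(),s["force"])
print("vase",ray("top",160+229/4,140+286/4,.158)[:2]-C)
a=cv2.imread("pics/top0.png");b=cv2.imread("pics/topF.png")
for n,(u0,u1,v0,v1) in dict(cup=(105,158,195,245),dogs_brush=(295,365,150,260)).items():
    print(n,np.abs(a[v0:v1,u0:u1].astype(int)-b[v0:v1,u0:u1]).mean())
env.job_done()
```

```text
0.01098635956765256 [-0.43524691 -0.3063679   0.3316253 ]
vase [-0.00222256  0.00149312]
cup 1.7680503144654087
dogs_brush 1.853896103896104
the job is handed in; nothing more can be done
```

The pin rests in front of the pointer, and I have handed the job in. In the first pictures the pin stood opposite the pointer, about -π or four clicks before home. I pushed the wheel round counter-clockwise one click at a time with one open finger in a rim gap. I gripped nothing, then drew the hand straight out and up.

- **Wheel:** pictures after each push show it one stop further on, with no overrun. The final top and side views show the pin at the pointer.
- **Time and force:** the last look was at about 18 s. The largest push force I read was about 4 N.
- **Vase:** it stands upright and turned with the head, and I saw nothing touch it. Its mouth was about 4 mm in front of the axis (towards the pointer) at the start and is about 2 mm behind it now. A half turn should swap the side. The 2 mm difference in size is within what I can measure from the pictures, so a very small shift can't be ruled out.
- **Cup, dogs and brush:** comparing the first and last top views shows no visible change.
- **Gripper:** with the fingers shut, the finger joints stuck in towards the vase more than expected, so I opened the jaws before entering the rim.

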